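Used cartridge through the sprung gate of the recycling chute

ROBOT

A 7-joint arm with a two-finger parallel gripper is mounted at the origin on the work surface. World frame = base frame: x ahead of the robot, y to its left, z up, the work surface at z = 0. Lengths are in m, angles in rad, forces in N, time in s.
With the tool pointing down it reaches from about 0.35 to 0.9 m from the base axis. Payload 7.2 kg.
Tool frame: the origin (TCP) lies midway between the tips of the shut fingers; the grasp point (between the pads) lies 19 mm behind it; z points along the fingers, y is the line along which they close (so a half turn about z gives the same grasp; the last joint's range is limited). The gripper opens to 85 mm and grips with 20 to 120 N. Pads are 22 mm wide; open, the fingers measure 114 mm over their backs; the gripper's body (76 mm by 85 mm) begins 54 mm behind the grasp point. The pads swing forward as they close: fully open they stand 13 mm farther back than shut.
Start: joints at [-1.407, 0.411, -0.013, 1.596, 0.006, 1.134, -0.082], TCP at [0.144, 0.608, 0.231] pointing down, gripper open.
Joint ranges: [-2.95, 2.95], [-0.29, 1.99], [-1.47, 1.44], [0.14, 2.54], [-1.03, 4.17], [0.13, 1.85], [-2.86, 2.86]. Speed limits (rad/s): [2.39, 2.39, 3.01, 3.01, 3.14, 3.14, 3.14].

INTERFACE

Orientations are given as a rotation vector (axis times angle).
In Python, from station import * gives the robot as it stands. The module is installed in compiled form; this text tells all that it offers.
- The arm moves only by the tool step_arm, never from a script. Its argument "commands" is a list of rows, each a list of 3 entries, a list of its own where there are three numbers: the shift along the tool's x, y, z in units of 25 mm (1.0 is 25 mm), then the turn, a rotation vector about the tool's x, y, z in units of 6 degrees (1.0 is 6 degrees), then the finger opening in mm, from 0 to 85.4. A call has 1 to 8 rows; each row shifts and turns the commanded pose from where the row before left it, along the tool's axes as they then stand; what a row does not reach is not made up. A row lasts 1/10 s, in which the tool goes at most 50 mm and 8.59 degrees, less where a joint would pass 70% of its speed; a pose out of reach is approached as far as the arm can. A call is refused whole if a number of a shift passes 1 or a number of a turn 1, either way. A call with a gripper value outside its range is refused whole. The fingers move at their own pace and stop on an object; "squeeze" is the grip in N (left out, the last holds). Time passes only in rows, so rows that do not move let the fingers close. It gives the time, the measured TCP pose, the force, the opening and the grip force at its end, in the units of the state.
- get_state(): the state, without advancing time (a new reading comes with each control period).
- grab_frame(name): name is "scene" or "top" or "wrist"; returns a dict with "pixels" (420x560x3 uint8, blue, green, red), "depth" (420x560 float32, m along the optical axis (not along the pixel's ray), 0 where there is no reading), "fx", "fy", "cx", "cy" (pixels), "rvec" (rotation vector, rad) and "tvec" (3), from world to camera coordinates, as OpenCV has them; the wrist camera has in their place "hand_eye" (4x4, takes a point from camera to tool coordinates, whose origin is the TCP and whose axes are the flange's). Camera axes: x right, y down, z forward; pixel columns grow to the right and rows downward; lengths in m; the calibration is good to about 2 mm. A picture is of the moment at which its call begins: read the wrist's pose just before it.
- finish_job(): hands the job in; it is judged then, once.
Trained networks look in the newest picture that a camera, given by its name, has taken for a name from the list of things; names that differ only in an ending like _2 or _b are one class to them, and where a whole thing is asked for, a point or a joint stands for the part that bears it (a point fixed in the world has none). Each returns a list of dicts, best first, with "confidence" (0 to 1); they miss things now and then, are a little off and sometimes report something else, mostly with a low value. They report only what shows in the picture. A call takes as long as a camera call. They do not tell look-alikes from the thing itself.
- silhouettes(target, camera): "region" (420x560 bool, what is visible of it) and "rect" ([left, top, right, bottom] in pixels, round what is visible of it).
The state is a dict: "t": time; "joint_pos": joint angles; "joint_velocities": joint speeds; "tau": joint torques, N m; "position": TCP position; "tool_rot": TCP orientation; "force": force on the tool from outside, world axes, zero at the start; "wrist_torque": the same for the moment, N m; "width": opening from 0.0 (shut) to 1.0 (fully open); "finger_force": force on a finger pad.
Only numpy, scipy, OpenCV 4.12 (cv2) and the standard library are available. Lean on these libraries where they do the work, as an engineer would, in place of code of your own. Each camera call takes 0.05 s, during which the arm holds its last target. There are 200 camera calls.

TASK

Drop the used ink cartridge into the recycling chute: with the fingers spread, push the sprung gate open with one finger and keep it open while the other finger pushes the cartridge along the deck and over the edge into the well. The cartridge must not be pushed against the gate, and must not be picked up. Then come away so that the gate swings fully shut by itself, and leave the tape roll, the jar and the carton alone.

Things in the scene. Friction and masses are not known exactly. Their poses are not given: they have to be found in the camera images.
- chute: White recycling drop chute fixed on the table, 370 mm long, 166 wide, 100 high, open from above. Origin: on the table under the middle of the gate line. x runs along the lane, away from the robot; y to the left; z up. Grey deck: x = -200 to 0 mm, top at z = 100. Fences 22 mm above the deck at y = -75 and 75; thin posts 66 mm above it at x = 0, y = -77 and 77.
- deck_edge (a point): Middle of the deck's far edge, on the deck's top face, right under the shut gate (chute x = 0, y = 0, z = 100 mm). Beyond it the deck ends and the well begins. Axes as the chute's.
- well_floor (a point): Centre of the floor of the open-topped well beyond the deck: 162 mm along the lane (chute x = 0 to 162 mm), 150 mm wide, floor 6 mm above the table, walls up to deck level (100 mm). Axes as the chute's.
- gate (a joint): Angle of the sprung gate, rad: 0 shut (straight across the lane), growing as it is pushed away from the robot over the well, at most 1.5. The upright hinge is at the left end of the gate line (chute x = 0, y = 70 mm). A spring always closes it: about 0.12 N m shut, 0.2 N m wide open, so some 1 to 4 N at a finger.
- gate_panel (a point): The gate's plain aluminium panel, 138 mm wide, 5 thick, 50 high, its lower edge 6 mm above deck level (z = 106 to 156 mm). It spans 2 to 140 mm from the hinge axis. This point is the panel's centre; y runs along the panel towards the hinge, x through its thickness (along the lane when shut), z up.
- cartridge: The used ink cartridge, a dark plastic block 46 mm (its x, along the lane) by 52 mm (its y) by 34 mm high with a slightly raised grey top, about 90 g, standing on the deck short of the gate, near the lane's middle and turned by at most about 10 degrees from it. Origin: centre of its underside; z up.
- tape_roll: Bystander: roll of packing tape lying flat on the table left of the chute, 90 mm diameter, 48 mm high. Origin: centre of its underside.
- jar: Bystander: white jar standing on the table right of the chute, 56 mm diameter, 85 mm high. Origin: centre of its underside.
- carton: Bystander: small cardboard carton on the table right of the chute, 90 x 60 x 50 mm high. Origin: centre of its underside.
Things that resemble listed ones, but are neither listed nor needed, are in the scene too. There is more than one size of the cartridge; the job needs the largest.

How it is judged:
On the way, in this order (a step that is already met when the one before it is completed fails the run):
1. a finger pushes the gate open (more than 0.5 rad) while the cartridge is still on the deck (value of joint gate above 0.5 rad and contact force between the fingers and gate above 0.2 N and x of cartridge in the frame of chute below 0.005 m and z of cartridge in the frame of chute above 0.095 m), for 0.02 s.
2. the cartridge has gone over the edge into the well while a finger still holds the gate open (more than 0.5 rad) (value of joint gate above 0.5 rad and contact force between the fingers and gate above 0.2 N and x of cartridge in the frame of chute above 0.005 m and z of cartridge in the frame of chute below 0.085 m), for 0.02 s.
At the end, for the whole second after the job is handed in: The cartridge lies at rest in the chute's well (origin below 75 mm, between the well's walls), the gate has swung shut (below 0.06 rad), and the tape roll, jar and carton are within 15 mm of where they began (value of joint gate below 0.06 rad and x of cartridge in the frame of chute between 0 and 0.165 m and y of cartridge in the frame of chute between -0.078 and 0.078 m and z of cartridge in the frame of chute below 0.075 m and linear speed of cartridge below 0.02 m/s and distance of each of tape_roll, jar, carton from where it was at the start of the episode below 0.015 m); the robot touches nothing.
It fails at once if the cartridge is pushed against the gate (more than 1 N) (contact force between cartridge and gate above 1 N).
It fails at once if the cartridge is lifted (more than 15 mm above the deck) (z of cartridge in the frame of chute above 0.115 m).
It fails at once if a bystander is pushed aside by more than 15 mm (distance of any of tape_roll, jar, carton from where it was at the start of the episode above 0.015 m).
It also fails if it takes over 35 s, if anything falls off the work surface, if the arm or the gripper's body presses on something with over 40 N, if the wrist force passes 120 N, or if a joint passes its speed limit or range.

## Working session

There is one attempt and no reset: what is moved stays moved. The work goes in short steps, Python scripts to look and compute and a tool call to move; the robot and the scene stay as the last step left them, time stands still between calls to the robot, and variables do not carry over. Pictures are saved under pics/ and viewed, at most 10 in all, crops included, and the job is handed in when it is done.

Besides the shell and the picture viewer there is one more tool, called after "Call:" as name(argument=value, ...), one argument or row to a line, values as JSON. step_arm: Moves the arm, as the interface text tells. Its arguments: {"type":"object","properties":{"commands":{"type":"array","items":{"type":"array"}},"squeeze":{"type":"number"}},"required":["commands"]}

```bash
mkdir -p pics
python3 - <<'E'
from station import *
import cv2, numpy as np
s=get_state();print(s['t'],s['position'],s['tool_rot'],s['width'])
a=grab_frame("scene");b=grab_frame("top")
np.savez('f.npz',**{k+n:v for n,f in (('s',a),('t',b)) for k,v in f.items()})
cv2.imwrite('pics/s.png',a['pixels']);cv2.imwrite('pics/t.png',b['pixels'])
for c in('scene','top'):
  for n in('chute','cartridge','gate_panel'):
    for d in silhouettes(n,c)[:4]:print(c,n,d['confidence'],d['rect'])
E
```

```text
0.0 [0.14352305 0.60774619 0.23039818] [-3.63325363e-01 -3.12043319e+00  2.71926080e-03] 1.0011182835886792
scene chute 0.67 [193.8, 156.5, 430.7, 361.3]
scene chute 0.43 [333.4, 198.2, 371.0, 232.7]
scene cartridge 0.91 [332.1, 198.7, 372.2, 232.1]
scene cartridge 0.81 [431.6, 250.3, 463.5, 284.0]
scene cartridge 0.59 [255.6, 185.3, 279.7, 206.5]
scene cartridge 0.55 [195.5, 158.8, 428.5, 359.8]
scene gate_panel 0.89 [283.6, 202.1, 327.9, 274.3]
top chute 0.62 [201.7, 99.1, 312.1, 285.5]
top cartridge 0.77 [169.5, 263.4, 190.0, 285.8]
top cartridge 0.75 [325.4, 206.8, 347.7, 228.0]
top cartridge 0.63 [234.0, 211.2, 263.6, 236.1]
top gate_panel 0.74 [202.8, 99.5, 312.1, 284.1]
top gate_panel 0.71 [223.3, 171.6, 291.5, 185.6]
```

View pics/t.png

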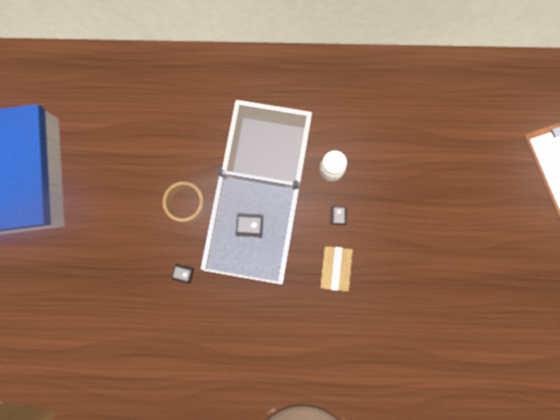

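View pics/s.png

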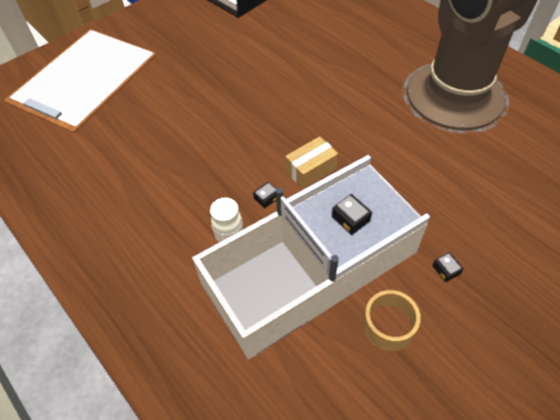

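Three cartridges show in the top picture: (249,225) on the deck, (182,274) on the table to the left, and (339,215) on the table to the right. The one on the deck is the largest and stands in the lane, so it fits the description. The gate line runs from (221,173) to (297,185), with the well above it. I'll measure these and confirm with a crop.

```bash
cat > h.py <<'E'
import numpy as np, cv2
def cloud(f):
    d=f['depth'];v,u=np.indices(d.shape)
    c=np.stack([(u-f['cx'])/f['fx']*d,(v-f['cy'])/f['fy']*d,d],-1)
    R=cv2.Rodrigues(np.array(f['rvec'],float))[0]
    w=(c-np.ravel(f['tvec']))@R; w[d==0]=np.nan; return w
E
python3 - <<'E'
from h import *
z=np.load('f.npz');f={k[:-1]:z[k] for k in z.files if k[-1]=='t'}
fs={k[:-1]:z[k] for k in z.files if k[-1]=='s'}
w=cloud(f)
def box(mask,n):
    r=cv2.minAreaRect(w[mask][:,:2].astype(np.float32)*1000); print(n,r,np.nanmedian(w[mask][:,2]),mask.sum());return r
roi=np.zeros(w.shape[:2],bool);roi[90:295,195:318]=1
Z=w[...,2]
box(roi&(Z>.085)&(Z<.13),'chute')
deckm=roi.copy();deckm[:190]=0
box(deckm&(Z>.09)&(Z<.108),'deck')
for n,r in (('cart',(205,243,228,270)),('L',(258,290,164,196)),('R',(202,232,320,352))):
    m=np.zeros_like(roi);m[r[0]:r[1],r[2]:r[3]]=1
    zz=Z[m]; base=np.nanmedian(zz)
    print(np.nanpercentile(zz,[5,50,95]).round(4))
    box(m&(Z>(.118 if n=='cart' else .012)),n)
for n,m in(('posts',roi&(Z>.135)),):
    print(n,w[m].round(3)[::max(1,m.sum()//12)])
ws=cloud(fs)
m=np.zeros(ws.shape[:2],bool);m[180:285,275:345]=1
p=ws[m&(ws[...,2]>.13)];print('scene posts/gate',p[::max(1,len(p)//15)].round(3))
m=np.zeros(ws.shape[:2],bool);m[190:240,325:380]=1
p=ws[m&(ws[...,2]>.122)&(ws[...,2]<.15)];print('scene cart',cv2.minAreaRect(p[:,:2].astype(np.float32)*1000),np.median(p[:,2]))
# bystanders heights
for n,r in(('tape',(178,225,158,208)),('jar',(148,185,318,350)),('carton',(244,294,318,356))):
    m=np.zeros_like(roi);m[r[0]:r[1],r[2]:r[3]]=1;box(m&(Z>.03),n)
a=fs['pixels'][175:300,250:480];cv2.imwrite('pics/c.png',cv2.resize(a,None,fx=3.4,fy=3.4,interpolation=cv2.INTER_CUBIC))
E
```

```text
chute ((567.6500854492188, 106.95098876953125), (166.67149353027344, 370.7945251464844), 81.6908187866211) 0.10015126914892089 8468
deck ((480.5730285644531, 118.2287826538086), (163.78671264648438, 195.2575225830078), 81.66735076904297) 0.09989023384349885 5815
[0.0975 0.1014 0.1347]
cart ((488.9449462890625, 120.39632415771484), (52.0439453125, 46.36222839355469), 87.99638366699219) 0.13176430727318755 603
[-0.0031  0.0007  0.0267]
L ((385.90740966796875, 275.86431884765625), (41.54669189453125, 35.480621337890625), 76.9491195678711) 0.02429838992223531 310
[-0.0033  0.0006  0.0265]
R ((524.5792236328125, -71.28617858886719), (35.98965072631836, 39.55333709716797), 89.69287109375) 0.02382910276121038 291
posts [[0.599 0.182 0.166]
 [0.588 0.177 0.168]
 [0.587 0.179 0.154]
 [0.587 0.158 0.148]
 [0.585 0.119 0.154]
 [0.581 0.119 0.149]
 [0.579 0.084 0.157]
 [0.577 0.087 0.145]
 [0.573 0.059 0.156]
 [0.571 0.031 0.162]
 [0.569 0.023 0.15 ]
 [0.494 0.121 0.137]
 [0.479 0.1   0.136]]
scene posts/gate [[0.573 0.024 0.165]
 [0.579 0.031 0.153]
 [0.575 0.051 0.155]
 [0.499 0.108 0.134]
 [0.58  0.06  0.149]
 [0.58  0.059 0.133]
 [0.583 0.075 0.136]
 [0.585 0.095 0.143]
 [0.589 0.112 0.149]
 [0.589 0.12  0.14 ]
 [0.59  0.145 0.156]
 [0.592 0.14  0.131]
 [0.593 0.171 0.156]
 [0.599 0.177 0.16 ]
 [0.601 0.179 0.149]
 [0.602 0.182 0.131]]
scene cart ((492.4774475097656, 122.11517333984375), (53.138309478759766, 48.15416717529297), 89.1341323852539) 0.1315529222784874
tape ((544.4826049804688, 277.3702087402344), (89.34973907470703, 88.16410064697266), 64.61637878417969) 0.046567375655720764 492
jar ((630.7135620117188, -53.82849884033203), (52.52835464477539, 52.59471893310547), 25.396760940551758) 0.08348886017083197 579
carton ((406.8825378417969, -64.33511352539062), (60.484710693359375, 90.41952514648438), 84.71167755126953) 0.04956746515793759 1197
```

View pics/c.png

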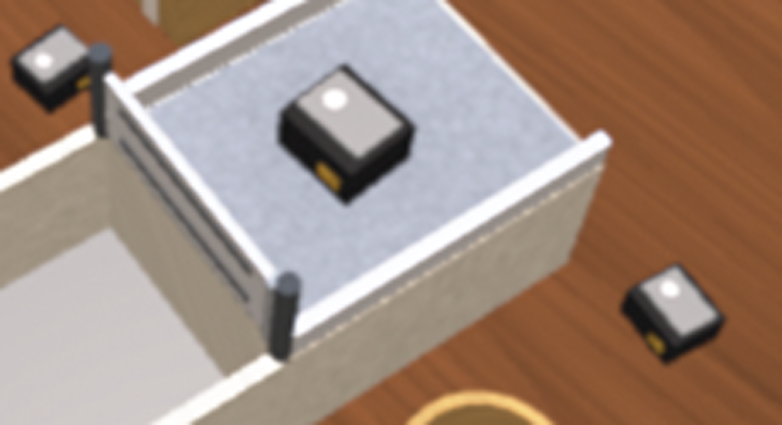

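The crop shows the deck cartridge, which measures 52x46 mm, is clearly larger than both table ones (about 40x36 mm). Chute origin is at about (0.583, 0.105) with yaw -8.3°. The cartridge is at chute (-95, 2) mm, turned about +6.8°.

Plan: point tool y along the lane (world yaw -1.5°) so the leading finger takes the gate and the trailing finger takes the cartridge. First I move above the lane.

Call:
step_arm(
  commands=[
    [[-0.9,-0.78,0],[0,0,0],85],
    [[-0.9,-0.78,0],[0,0,0],85],
    [[-0.9,-0.78,0],[0,0,0],85],
    [[-0.9,-0.78,0],[0,0,0],85],
    [[-0.9,-0.78,0],[0,0,0],85],
    [[-0.9,-0.78,0],[0,0,0],85],
    [[-0.9,-0.78,0],[0,0,0],85],
    [[-0.9,-0.78,0],[0,0,0],85],
  ],
)

```text
t: 1.2
position: [0.2836, 0.4141, 0.2315]
tool_rot: [0.363, 3.12, 0.001]
force: [0.8, 0.8, -0.2]
width: 0.993
finger_force: 0.0
```

Call:
step_arm(
  commands=[
    [[-0.9,-0.78,0],[0,0,0],85],
    [[-0.9,-0.78,0],[0,0,0],85],
    [[-0.9,-0.78,0],[0,0,0],85],
    [[-0.9,-0.78,0],[0,0,0],85],
    [[-0.9,-0.78,0],[0,0,0],85],
    [[-0.9,-0.78,0],[0,0,0],85],
    [[-0.9,-0.78,0],[0,0,0],85],
    [[-0.9,-0.78,0],[0,0,0],85],
  ],
)

```text
t: 2.0
position: [0.4229, 0.2209, 0.2315]
tool_rot: [0.363, 3.12, 0.001]
force: [-0.5, -0.3, -0.7]
width: 0.993
finger_force: 0.0
```

Call:
step_arm(
  commands=[
    [[-0.9,-0.78,0],[0,0,0],85],
    [[-0.9,-0.78,0],[0,0,0],85],
    [[0,0,0],[0,0,1],85],
    [[0,0,0],[0,0,1],85],
    [[0,0,0],[0,0,1],85],
    [[0,0,0],[0,0,1],85],
    [[0,0,0],[0,0,1],85],
    [[0,0,0],[0,0,1],85],
  ],
)

```text
t: 2.8
position: [0.4571, 0.1736, 0.2314]
tool_rot: [1.316, 2.853, 0.0]
force: [0.3, -0.6, -0.3]
width: 0.995
finger_force: 0.0
```

Call:
step_arm(
  commands=[
    [[0,0,0],[0,0,1],85],
    [[0,0,0],[0,0,1],85],
    [[0,0,0],[0,0,1],85],
    [[0,0,0],[0,0,1],85],
    [[0,0,0],[0,0,1],85],
    [[0,0,0],[0,0,1],85],
    [[0,0,0],[0,0,1],85],
    [[0,0,0],[0,0,0],85],
  ],
)

```text
t: 3.6
position: [0.4571, 0.1737, 0.2314]
tool_rot: [2.248, 2.195, 0.0]
force: [0.1, -1.5, 0.1]
width: 0.996
finger_force: 0.0
```

Call:
step_arm(
  commands=[
    [[-0.95,0.79,0],[0,0,0],85],
    [[-0.95,0.79,0],[0,0,0],85],
    [[0,0,0],[0,0,0],85],
  ],
)

```text
t: 3.9
position: [0.4977, 0.1216, 0.2317]
tool_rot: [2.246, 2.193, 0.001]
force: [-0.1, 0.2, -0.6]
width: 0.988
finger_force: 0.0
```

Run:
```python
from station import *
from h import *
from scipy.spatial.transform import Rotation as Ro
s=get_state();p=s['position'];R=Ro.from_rotvec(s['tool_rot']).as_matrix();print(s['t'],p,s['tool_rot'])
f=grab_frame('wrist');cv2.imwrite('pics/w.png',f['pixels'])
d=f['depth'];v,u=np.indices(d.shape)
c=np.stack([(u-f['cx'])/f['fx']*d,(v-f['cy'])/f['fy']*d,d],-1)
H=f['hand_eye'];w=(c@H[:3,:3].T+H[:3,3])@R.T+p;w[d==0]=np.nan
Z=w[...,2]
for q in silhouettes('cartridge','wrist')[:3]:
  m=q['region']&(Z>.12)&(Z<.145);print(q['confidence'],q['rect'],cv2.minAreaRect(w[m][:,:2].astype(np.float32)*1000) if m.sum()>20 else m.sum())
  print(np.nanmedian(Z[m]))
for q in silhouettes('gate_panel','wrist')[:2]:
  m=q['region']&(Z>.11)&(Z<.158);print(q['confidence'],q['rect'],m.sum());P=w[m];print(P[::max(1,len(P)//10)].round(3))
m=(Z>.095)&(Z<.105);print('deck z',np.nanmedian(Z[m]))
```

```text
3.9 [0.49767202 0.12164152 0.23168496] [2.24623435e+00 2.19300457e+00 7.27191195e-04]
0.76 [243.2, 178.4, 300.4, 242.4] ((488.6428527832031, 123.1634292602539), (52.23395538330078, 45.959041595458984), 88.21439361572266)
0.13387558843778913
0.72 [352.5, 142.8, 421.4, 319.0] ((578.9718627929688, 107.8656997680664), (144.6128692626953, 3.4068498611450195), 82.53465270996094)
0.13178144801305916
0.66 [149.9, 23.8, 196.8, 77.0] 0
nan
0.84 [355.5, 142.8, 419.6, 317.0] 3718
[[0.587 0.179 0.112]
 [0.592 0.17  0.157]
 [0.585 0.155 0.12 ]
 [0.585 0.145 0.127]
 [0.583 0.136 0.136]
 [0.586 0.13  0.157]
 [0.58  0.118 0.153]
 [0.578 0.102 0.141]
 [0.576 0.091 0.144]
 [0.571 0.056 0.12 ]
 [0.57  0.04  0.156]]
deck z 0.10102483075843452
  return np.nanmean(a, axis, out=out, keepdims=keepdims)
```

View pics/w.png

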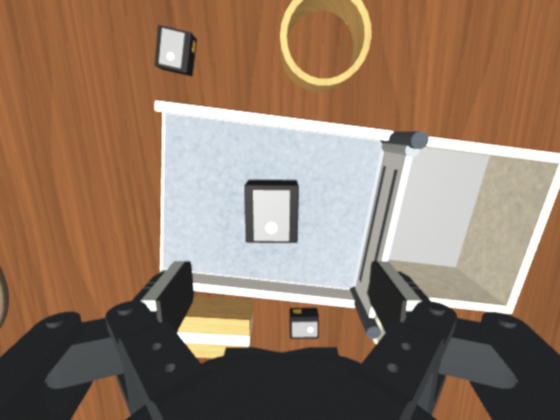

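The wrist view shows the cartridge at (271,212), the gate at (385,230), and the fingers at left and right. It agrees with the top camera: cartridge (0.489, 0.122), gate face about (0.579, 0.108). The finger line already runs through the cartridge, so I descend straight to a TCP height of about 0.102, which puts the tips at about 0.115.

Call:
step_arm(
  commands=[
    [[0,-0.1,0.8],[0,0,0],85],
    [[0,0,0.8],[0,0,0],85],
    [[0,0,0.8],[0,0,0],85],
    [[0,0,0.8],[0,0,0],85],
    [[0,0,0.8],[0,0,0],85],
    [[0,0,0.6],[0,0,0],85],
    [[0,0,0.4],[0,0,0],85],
    [[0,0,0.2],[0,0,0],85],
  ],
)

```text
t: 4.85
position: [0.4924, 0.1261, 0.1006]
tool_rot: [-2.243, -2.198, 0.001]
force: [-1.1, -0.3, 0.3]
width: 0.994
finger_force: 0.0
```

Run:
```python
from station import *
import cv2,numpy as np
a=grab_frame('scene')['pixels'][120:300,230:470];cv2.imwrite('pics/d.png',cv2.resize(a,None,fx=3.3,fy=3.3))
s=get_state();print(s['position'],s['force'])
```

```text
[0.49236715 0.12585404 0.10034655] [ 0.18514241  0.70237538 -1.06148229]
```

View pics/d.png

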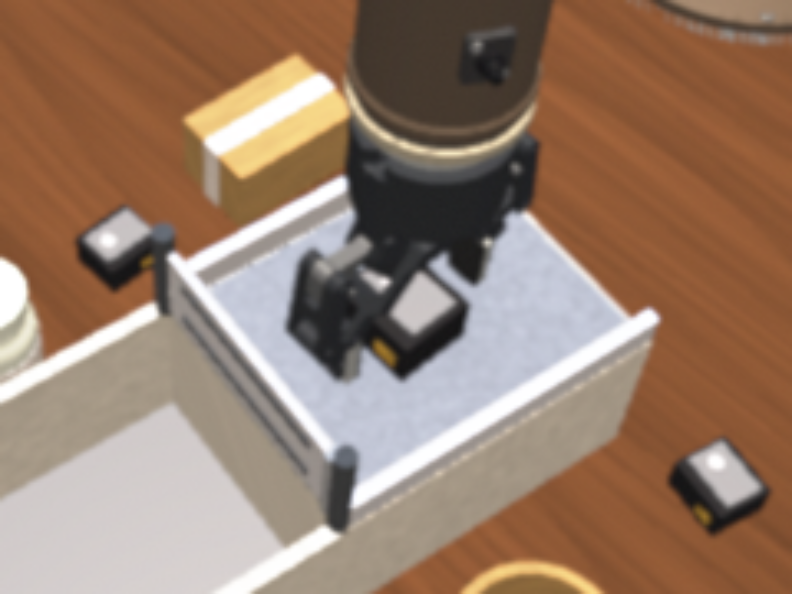

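The picture shows both fingers straddling the cartridge, with the leading finger at (320,315) between it and the gate. Now I push along the lane, about 7° right of tool y.

Call:
step_arm(
  commands=[
    [[-0.025,0.2,0],[0,0,0],85],
    [[-0.025,0.2,0],[0,0,0],85],
    [[-0.025,0.2,0],[0,0,0],85],
    [[-0.025,0.2,0],[0,0,0],85],
    [[-0.025,0.2,0],[0,0,0],85],
    [[-0.025,0.2,0],[0,0,0],85],
    [[-0.025,0.2,0],[0,0,0],85],
    [[-0.025,0.2,0],[0,0,0],85],
  ],
)

```text
t: 5.7
position: [0.5331, 0.1199, 0.1014]
tool_rot: [-2.245, -2.197, -0.0]
force: [-4.3, 2.5, 4.2]
width: 0.998
finger_force: 2.7
```

Call:
step_arm(
  commands=[
    [[-0.025,0.2,0],[0,0,0],85],
    [[-0.025,0.2,0],[0,0,0],85],
    [[-0.025,0.2,0],[0,0,0],85],
    [[-0.025,0.2,0],[0,0,0],85],
    [[-0.025,0.2,0],[0,0,0],85],
    [[0,0,0],[0,0,0],85],
  ],
)

```text
t: 6.3
position: [0.5585, 0.1159, 0.1014]
tool_rot: [2.246, 2.197, 0.001]
force: [-2.9, 1.2, 4.4]
width: 0.995
finger_force: 2.5
```

Run:
```python
from station import *
import cv2,numpy as np
a=grab_frame('scene')['pixels'][120:300,210:450];cv2.imwrite('pics/e.png',cv2.resize(a,None,fx=3.3,fy=3.3))
s=get_state();p=s['position'];print(p,s['force'],s['tool_rot'])
d=p[:2]-[.582,.106];th=np.radians(-8.3);print('chute',d@[np.cos(th),np.sin(th)],d@[-np.sin(th),np.cos(th)])
```

```text
[0.55822596 0.11580061 0.1013372 ] [-4.06452617  0.78222638  5.31833398] [2.24594659e+00 2.19641420e+00 4.61289474e-04]
chute -0.024939802219230037 0.006266024764787192
```

View pics/e.png

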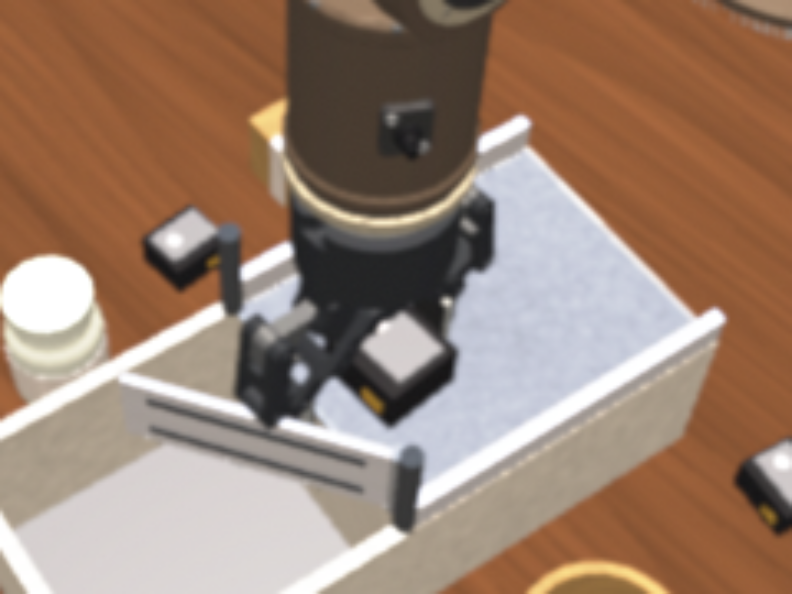

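The gate is clearly open, pushed by the leading finger at (265,375). The cartridge at (400,360) is still on the deck and clear of the gate, so I continue.

Call:
step_arm(
  commands=[
    [[-0.025,0.2,0],[0,0,0],85],
    [[-0.025,0.2,0],[0,0,0],85],
    [[-0.025,0.2,0],[0,0,0],85],
    [[-0.025,0.2,0],[0,0,0],85],
    [[-0.025,0.2,0],[0,0,0],85],
    [[-0.025,0.2,0],[0,0,0],85],
    [[-0.025,0.2,0],[0,0,0],85],
  ],
)

```text
t: 7.05
position: [0.5931, 0.1102, 0.1012]
tool_rot: [2.246, 2.196, -0.0]
force: [-4.3, -0.1, 2.7]
width: 0.998
finger_force: 2.0
```

Call:
step_arm(
  commands=[
    [[-0.025,0.2,0],[0,0,0],85],
    [[-0.025,0.2,0],[0,0,0],85],
    [[-0.025,0.2,0],[0,0,0],85],
    [[-0.025,0.2,0],[0,0,0],85],
    [[-0.025,0.2,0],[0,0,0],85],
    [[-0.025,0.2,0],[0,0,0],85],
    [[-0.025,0.2,0],[0,0,0],85],
    [[0,0,0],[0,0,0],85],
  ],
)

```text
t: 7.85
position: [0.6286, 0.105, 0.1013]
tool_rot: [2.246, 2.195, 0.001]
force: [-0.6, -1.4, 0.6]
width: 0.991
finger_force: 0.7
```

Run:
```python
from station import *
import cv2,numpy as np
a=grab_frame('scene')['pixels'][140:350,180:450];b=grab_frame('top')['pixels'][80:290,190:330]
cv2.imwrite('pics/g.png',cv2.resize(np.hstack([a,b]),None,fx=1.95,fy=1.95))
s=get_state();p=s['position'];print(p,s['force'])
d=p[:2]-[.582,.106];th=np.radians(-8.3);print('chute',d@[np.cos(th),np.sin(th)],d@[-np.sin(th),np.cos(th)])
```

```text
[0.628154   0.10486875 0.10130299] [ 0.05881598 -3.11971307  0.72788337]
chute 0.04583387356835613 0.005543212153491699
```

View pics/g.png

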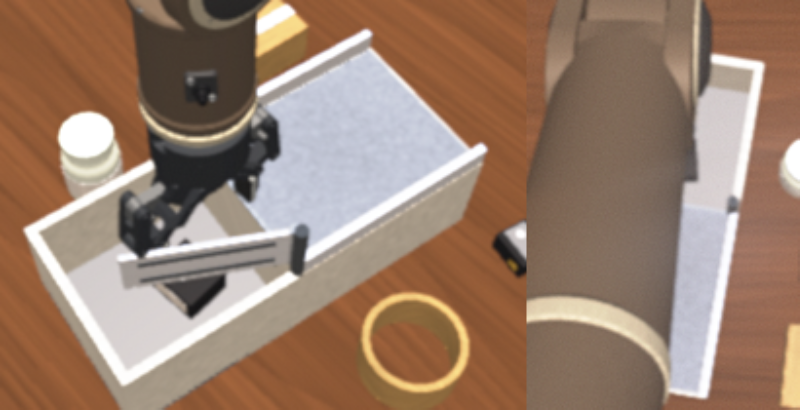

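The cartridge (190,290) lies in the well and the gate is still held open. I back out along the lane so the gate closes after the finger, then go up.

Call:
step_arm(
  commands=[
    [[0.04,-0.35,0],[0,0,0],85],
    [[0.04,-0.35,0],[0,0,0],85],
    [[0.04,-0.35,0],[0,0,0],85],
    [[0.04,-0.35,0],[0,0,0],85],
    [[0.04,-0.35,0],[0,0,0],85],
    [[0.04,-0.35,0],[0,0,0],85],
    [[0.04,-0.35,0],[0,0,0],85],
    [[0.04,-0.35,0],[0,0,0],85],
  ],
)

```text
t: 8.75
position: [0.5571, 0.115, 0.1014]
tool_rot: [2.246, 2.196, -0.0]
force: [-0.7, -4.0, 4.5]
width: 0.992
finger_force: 2.2
```

Call:
step_arm(
  commands=[
    [[0.04,-0.35,0],[0,0,0],85],
    [[0.04,-0.35,0],[0,0,0],85],
    [[0.04,-0.35,0],[0,0,0],85],
    [[0.04,-0.35,0],[0,0,0],85],
    [[0.04,-0.35,0],[0,0,0],85],
    [[0.04,-0.35,0],[0,0,0],85],
    [[0.04,-0.35,0],[0,0,0],85],
    [[0,0,0],[0,0,0],85],
  ],
)

```text
t: 9.55
position: [0.4954, 0.124, 0.1011]
tool_rot: [-2.244, -2.197, 0.001]
force: [0.4, 0.3, 0.8]
width: 0.998
finger_force: 0.0
```

Call:
step_arm(
  commands=[
    [[0,0,-0.5],[0,0,0],85],
    [[0,0,-0.8],[0,0,0],85],
    [[0,0,-0.8],[0,0,0],85],
    [[0,0,-0.8],[0,0,0],85],
    [[0,0,-0.8],[0,0,0],85],
    [[0,0,-0.8],[0,0,0],85],
    [[0,0,-0.4],[0,0,0],85],
    [[0,0,0],[0,0,0],85],
  ],
)

```text
t: 10.35
position: [0.4979, 0.1235, 0.2255]
tool_rot: [2.246, 2.195, 0.005]
force: [-0.3, -0.0, -0.4]
width: 0.994
finger_force: 0.0
```

Run:
```python
from station import *
import cv2,numpy as np
a=grab_frame('scene')['pixels'][130:380,180:450]
cv2.imwrite('pics/z.png',cv2.resize(a,None,fx=2.3,fy=2.3))
s=get_state();print(s['t'],s['position'],s['force'])
```

```text
10.4 [0.4971659  0.12342905 0.22428109] [-1.32933287  0.11561591  0.35102504]
```

View pics/z.png

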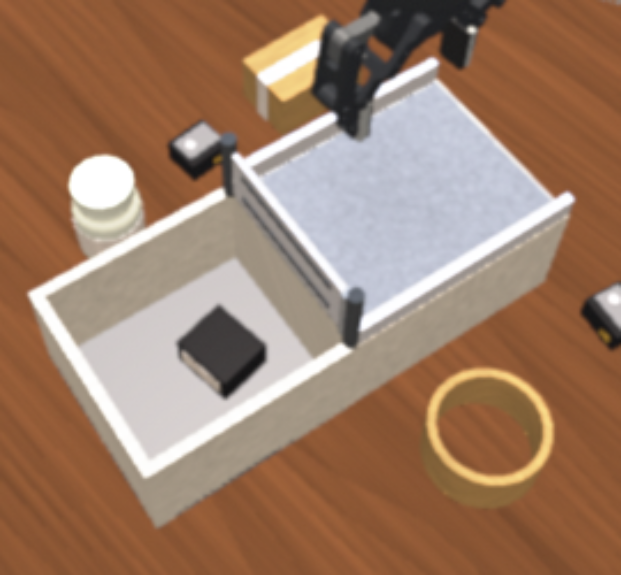

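The cartridge lies in the well (222,350), the gate is shut, and the tape roll, jar and carton are where they were.

```bash
python3 -c "
from station import *
print(finish_job())"
```

```text
the job is handed in; nothing more can be done
None
```

The cartridge was pushed into the well while a finger held the gate open; the gate then swung shut, the tape roll, jar and carton look unmoved in the last picture, and the job is handed in with no verdict shown.

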